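Draw a water-filter cartridge out of its bore with a pull hook

TASK

The cartridge of the bench-top water filter sits deep in its bore. Take the pull hook from its stand, catch the orange loop of the cartridge with it and gently draw the cartridge up until it comes against its stop; then unhook it and hang the pull hook back in its stand as it was. Keep your own hand and arm off the water filter, never push or pull hard with the hook, and leave the other things where they are.

Things in the scene. Friction and masses are not known exactly. Their poses are not given: they have to be found in the camera images.
- mouth (a point): Centre of the open mouth of the water filter, 150 mm above the worktop. The filter is a fixed white upright tube, 90 mm across outside, 72 mm bore, with a small tap on its front. z up; x points from the tap through the bore to the back, so the tap is on the -x side.
- cartridge (a joint): How far the blue cartridge has been drawn up from its seat, in m: 0 seated, 0.080 against the stop. Stiff seal: 8 to 9 N of pull (weight included) moves it and it stays where left; its top with the loop is rubber-mounted, giving 1 mm per 5 N up or down. Its flat blue top fills the bore; when seated this top lies 65 to 110 mm below the mouth, at a depth that differs from time to time and is not measured.
- hook_grip (a point): Centre of the black handle of the pull hook: upright block 34 mm (x) by 18 mm (y) by 56 mm high, to be pinched across its y. Axes are the hook's own: z up along the shaft, x the way the foot points. 36 mm below this point is the underside of the collar (52 x 40 mm, 6 mm thick) by which the hook hangs on the stand. About 0.14 kg.
- hook_foot (a point): Lowest point of the pull hook's shaft, 164 mm below hook_grip, on the shaft's axis. The shaft is a straight steel rod 7 mm thick; at its lower end the foot runs out along the hook's +x to 18 mm from the shaft's axis, 7 mm thick, with its end turned up so that it stands 10 mm high there.
- stand_top (a point): Centre of the top of the fixed grey hook stand, 138 mm above the worktop. Top 74 mm (x) by 56 mm (y), with a slot right through from x = -13 to +21 mm and y = -10 to +10 mm. The pull hook hangs in the slot, foot first, its collar flat on the top, its shaft at this point and its foot to the stand's +x.
- mug: Cream mug with a face, 74 mm across, 83 mm high, stands behind the filter; origin under its centre.
- spice_jar: Glass spice jar with steel lid, 47 mm across, 102 mm high, near the hook stand; origin under its centre.
- yoghurt: Pink and white yoghurt pot, 72 mm across, 71 mm high, near the hook stand; origin under its centre.
- pull_hook: The pull hook as a whole; origin in the middle of the underside of its collar, z up along the shaft, x the way the foot points.
- housing: The fixed water filter; origin on the worktop under the bore, axes as mouth. On the blue top stands the orange wire loop, an upright arch along y (you pass through it along x), at the bore's axis or up to 20 mm behind it (+x), not measured; its middle at y = 0. Wire 5.6 mm thick, opening 28 mm wide and 16 mm high in its middle above the blue top, 22 mm high outside.

How it is judged:
On the way, in this order (a step that is already met when the one before it is completed fails the run):
1. the pull hook has been lifted out of its stand (z of pull_hook in the frame of stand_top above 0.1 m), for 0.1 s.
2. the cartridge is being drawn up by the hook (value of joint cartridge above 0.02 m and contact force between pull_hook and housing above 1 N), for 0.1 s.
3. the cartridge is against its stop (value of joint cartridge above 0.076 m), for 0.1 s.
At the end, for the whole second after the job is handed in: The cartridge stands drawn up to its stop (at least 75 of 80 mm), and the pull hook hangs at rest and upright in its stand, its collar down on the stand's top (within 6 mm in height, 16 mm sideways, 0.1 rad of tilt), let go (value of joint cartridge above 0.075 m and horizontal distance between pull_hook and stand_top below 0.016 m and z of pull_hook in the frame of stand_top below 0.006 m and angle between pull_hook's own z axis and vertical below 0.1 rad and linear speed of pull_hook below 0.02 m/s); the robot touches nothing.
It fails at once if the hook pushes or pulls on the water filter or its cartridge with more than 20 N (contact force between pull_hook and housing above 20 N).
It fails at once if the robot itself touches the water filter or its cartridge (contact force between any of the fingers, the arm and housing above 1 N).
It fails at once if a bystander is moved by more than 20 mm (distance of any of mug, spice_jar, yoghurt from where it was at the start of the episode above 0.02 m).
It also fails if it takes over 64 s, if anything falls off the work surface, if the arm or the gripper's body presses on something with over 40 N, if the wrist force passes 120 N, or if a joint passes its speed limit or range.

ROBOT

A 7-joint arm with a two-finger parallel gripper is mounted at the origin on a cart in front of the work surface, level with it; the furniture and walls round the work are solid. World frame = base frame: x ahead of the robot, y to its left, z up, the work surface at z = 0. Lengths are in m, angles in rad, forces in N, time in s.
With the tool pointing down it reaches from about 0.4 to 0.85 m from the base axis. Payload 10.4 kg.
Tool frame: the origin (TCP) lies on the centre line of the jaws, within the pads' length; the fingertips stand 14 mm ahead of it and the grasp point (between the pads) lies 5 mm behind it (manip.tip_reach is the distance from the TCP to the fingertips, in m); z points along the fingers, y is the line along which they close (so a half turn about z gives the same grasp; the last joint's range is limited). The gripper opens to 85 mm and grips with 20 to 120 N. Pads are 22 mm wide; open, the fingers measure 114 mm over their backs; the gripper's body (76 mm by 85 mm) begins 54 mm behind the grasp point. The pads swing forward as they close: fully open they stand 13 mm farther back than shut.
Start: joints at [-1.237, 0.332, -0.065, 1.46, 0.022, 1.35, -0.088], TCP at [0.218, 0.586, 0.245] pointing down, gripper open.
Joint ranges: [-2.6, 2.6], [-0.5, 2.12], [-1.47, 1.34], [0.16, 2.42], [-1.27, 4.41], [0.06, 2.06], [-2.6, 2.6]. Speed limits (rad/s): [2.22, 2.22, 2.79, 2.79, 3.14, 3.14, 3.14].

INTERFACE

Orientations are given as a unit quaternion [x, y, z, w].
In Python, from workcell import manip gives the robot as it stands.
- The arm moves only by the shell command python3 -m pendant 'ROWS' [FORCE]. ROWS is JSON, a list of rows, each a list of 7 numbers: the shift along the tool's x, y, z in units of 50 mm (1.0 is 50 mm), then the turn, a rotation vector about the tool's x, y, z in units of 8 degrees (1.0 is 8 degrees), then the opening, from -1 (shut) to 1 (fully open), so that 0 is half open. In form: [[dx, dy, dz, ax, ay, az, jaw], ...]. A call has exactly 10 rows; each row is the pose to reach, as a shift and turn from the pose commanded when the call began, along the tool's axes at that moment; what a row does not reach only later rows make up. A row lasts 1/8 s, in which the tool goes at most 62.5 mm and 10.7 degrees, less where a joint would pass 70% of its speed; a pose out of reach is approached as far as the arm can. A call with a gripper value outside its range is refused whole. The fingers move at their own pace and stop on an object; FORCE is the grip in N (left out, the last holds). Time passes only in rows, so rows that repeat a pose let the fingers close, or fill a call up. It gives the time, the measured TCP pose, the force, the opening and the grip force at its end, in the units of the state.
- manip.get_obs(): the state, without advancing time (a new reading comes with each control period).
- manip.camera(name): name is "scene" or "top"; returns (picture, depth): 384x512x3 uint8, red, green, blue; 384x512 float32, m along the optical axis (not along the pixel's ray), 0 where there is no reading.
- manip.get_calibration(name): a dict with "fx", "fy", "cx", "cy" (pixels), "xyz" and "orientation" of the camera in the world. Camera axes: x right, y up, looking along -z (the intrinsics and any distortion apply to the point x, -y, -z); pixel columns grow to the right and rows downward; lengths in m; the calibration is good to about 2 mm. A picture is of the moment at which its call begins. get_calibration takes no time and is no camera call.
- manip.hand_in(): hands the job in; it is judged then, once.
Trained networks look in the newest picture that a camera, given by its name, has taken for a name from the list of things; names that differ only in an ending like _2 or _b are one class to them, and where a whole thing is asked for, a point or a joint stands for the part that bears it (a point fixed in the world has none). Each returns a list of dicts, best first, with "p" (0 to 1); they miss things now and then, are a little off and sometimes report something else, mostly with a low value. They report only what shows in the picture. A call takes as long as a camera call.
- manip.find_in(thing, camera): "box" ([left, top, right, bottom] in pixels, round what is visible of it).
- manip.trace(thing, camera): "pixels" (384x512 bool, what is visible of it) and "box" ([left, top, right, bottom] in pixels, round what is visible of it).
- manip.tip_of(thing, camera): "pixel" ([column, row] in pixels: a listed point, or the origin of a listed thing).
The state is a dict: "clock": time; "joint_pos": joint angles; "joint_velocities": joint speeds; "tau": joint torques, N m; "position": TCP position; "ee_rot": TCP orientation; "ft_force": force on the tool from outside, world axes, zero at the start; "torque": the same for the moment, N m; "grip_width": opening from 0.0 (shut) to 1.0 (fully open); "grasp_force": force on a finger pad.
Only numpy, scipy, OpenCV 4.12 (cv2) and the standard library are available. Lean on these libraries where they do the work, as an engineer would, in place of code of your own. Each camera call takes 0.05 s, during which the arm holds its last target. There are 200 camera calls.

## Working session

There is one attempt and no reset: what is moved stays moved. The work goes in short steps, Python scripts to look and compute and a shell command to move; the robot and the scene stay as the last step left them, time stands still between calls to the robot, and variables do not carry over. Pictures are saved under pics/ and viewed, at most 10 in all, crops included, and the job is handed in when it is done.

```bash
mkdir -p pics; cat > h.py <<'E'
import numpy as np,cv2
from workcell import manip
from scipy.spatial.transform import Rotation as R
def ray(cam,px):
    c=manip.get_calibration(cam)
    d=np.array([(px[0]-c['cx'])/c['fx'],-(px[1]-c['cy'])/c['fy'],-1.])
    return np.array(c['xyz']),R.from_quat(c['orientation']).apply(d)
def pt(cam,px,depth):
    o,d=ray(cam,px); return o+d*depth
def atz(cam,px,z):
    o,d=ray(cam,px); return o+d*(z-o[2])/d[2]
def cloud(cam,depth):
    v,u=np.mgrid[0:384,0:512]; c=manip.get_calibration(cam)
    d=np.stack([(u-c['cx'])/c['fx'],-(v-c['cy'])/c['fy'],-np.ones(u.shape)],-1)
    P=R.from_quat(c['orientation']).apply(d.reshape(-1,3)).reshape(384,512,3)*depth[...,None]+np.array(c['xyz'])
    P[depth==0]=np.nan
    return P
E
python3 - <<'E'
from h import *
for c in ['scene','top']:
    im,d=manip.camera(c); cv2.imwrite(f'pics/{c}0.png',im[...,::-1]); np.savez(f'{c}0.npz',im=im,d=d)
    k=manip.get_calibration(c);print(c,k)
    for n in ['mouth','hook_grip','hook_foot','stand_top','pull_hook','mug','spice_jar','yoghurt','housing']:
        r=manip.tip_of(n,c)[:2]
        print(n,[(np.round(x['pixel'],1).tolist(),round(x['p'],2)) for x in r])
o=manip.get_obs();print(o)
E
```

```text
scene {'fx': 408.36588015846934, 'fy': 408.36588015846934, 'cx': 256.8601643000907, 'cy': 190.16264366659183, 'xyz': array([-0.00589188, -0.72293608,  0.48297688]), 'orientation': array([ 0.4866086 , -0.22103054, -0.332939  ,  0.77685854])}
mouth [([274.3, 220.1], 0.88)]
hook_grip [([184.2, 163.0], 0.87)]
hook_foot []
stand_top [([185.8, 178.9], 0.67), ([278.5, 221.1], 0.32)]
pull_hook [([185.3, 176.3], 0.8)]
mug [([306.0, 263.6], 0.81)]
spice_jar [([207.6, 213.2], 0.68), ([306.0, 263.0], 0.16)]
yoghurt [([242.2, 231.2], 0.69), ([187.7, 178.3], 0.43)]
housing [([274.6, 294.5], 0.93)]
top {'fx': 355.2176830555526, 'fy': 355.2176830555526, 'cx': 258.9250722196559, 'cy': 192.62527659638036, 'xyz': array([ 0.38809991, -0.19102713,  0.94380761]), 'orientation': array([ 0.06571045, -0.07418752, -0.69744012,  0.70975744])}
mouth [([326.7, 234.2], 0.59)]
hook_grip [([210.4, 222.7], 0.77)]
hook_foot []
stand_top [([214.3, 227.4], 0.83)]
pull_hook [([214.9, 228.3], 0.67)]
mug [([310.3, 202.5], 0.62)]
spice_jar [([208.2, 199.1], 0.58)]
yoghurt [([245.7, 195.0], 0.63)]
housing [([314.3, 242.5], 0.93)]
{'clock': 1.0, 'joint_pos': array([-1.23657541,  0.33219676, -0.06469205,  1.46011639,  0.02161779,
        1.34989814, -0.08849616]), 'joint_velocities': array([-6.66469152e-05, -6.19966057e-04, -1.02147882e-03,  1.54051784e-03,
        1.69608108e-03, -2.65952379e-04,  4.48092586e-04]), 'tau': array([ 6.56615771e-05, -6.25249171e+01,  4.90774086e-02, -3.91818488e+01,
        1.63975102e-02,  1.91179599e-03,  3.47438106e-05]), 'position': array([0.21830889, 0.585648  , 0.2453317 ]), 'ee_rot': array([1.77463609e-01, 9.84127363e-01, 3.76049675e-05, 7.67408869e-06]), 'ft_force': array([ 0.64302515, -0.4877581 , -0.41404294]), 'torque': array([-0.0024639 ,  0.00416647, -0.02934427]), 'grasp_force': 0.0, 'grip_width': 1.0011543991228442}
```

```bash
python3 - <<'E'
from h import *
a=np.load('scene0.npz');b=np.load('top0.npz')
A=cv2.resize(a['im'][120:320,130:370],(720,600),interpolation=cv2.INTER_CUBIC);cv2.imwrite('pics/s1.png',A[...,::-1])
B=cv2.resize(b['im'][160:300,180:370],(800,590),interpolation=cv2.INTER_CUBIC);cv2.imwrite('pics/t1.png',B[...,::-1])
for n,s,t,z in [('mouth',(274.3,220.1),(326.7,234.2),.15),('grip',(184.2,163),(210.4,222.7),.174),('stand',(185.8,178.9),(214.3,227.4),.138),('hook',(185.3,176.3),(214.9,228.3),.138),('mug',(306,263.6),(310.3,202.5),0),('jar',(207.6,213.2),(208.2,199.1),0),('yog',(242.2,231.2),(245.7,195),0),('hous',(274.6,294.5),(314.3,242.5),0)]:
    print(n,atz('scene',s,z).round(3),atz('top',t,z).round(3))
P=cloud('top',b['d']); 
# stand top plane & tube rim pts
m=np.abs(P[...,2]-.138)<.004; v,u=np.where(m); print('z138',len(v))
q=P[m]; 
s=np.hypot(q[:,0]-.345,q[:,1]+.07)<10
for zz in (.138,.15,.2,.202):
    q=P[np.abs(P[...,2]-zz)<.004]; print(zz,len(q),np.nanmedian(q,0).round(3) if len(q) else '')
np.save('P.npy',P)
E
```

```text
mouth [ 0.449 -0.349  0.15 ] [ 0.456 -0.352  0.15 ]
grip [ 0.464 -0.092  0.174] [ 0.474 -0.095  0.174]
stand [ 0.466 -0.092  0.138] [ 0.468 -0.1    0.138]
hook [ 0.474 -0.081  0.138] [ 0.466 -0.101  0.138]
mug [ 0.564 -0.341 -0.   ] [ 0.553 -0.34   0.   ]
jar [ 0.564 -0.042  0.   ] [ 0.557 -0.064  0.   ]
yog [ 0.563 -0.162 -0.   ] [ 0.57  -0.165  0.   ]
hous [ 0.449 -0.357  0.   ] [ 0.446 -0.349  0.   ]
z138 1475
0.138 1475 [ 0.57  -0.098  0.138]
0.15 1415 [ 0.6  -0.34  0.15]
0.2 770 [ 0.566 -0.559  0.199]
0.202 693 [ 0.602 -0.559  0.201]
```

View pics/s1.png

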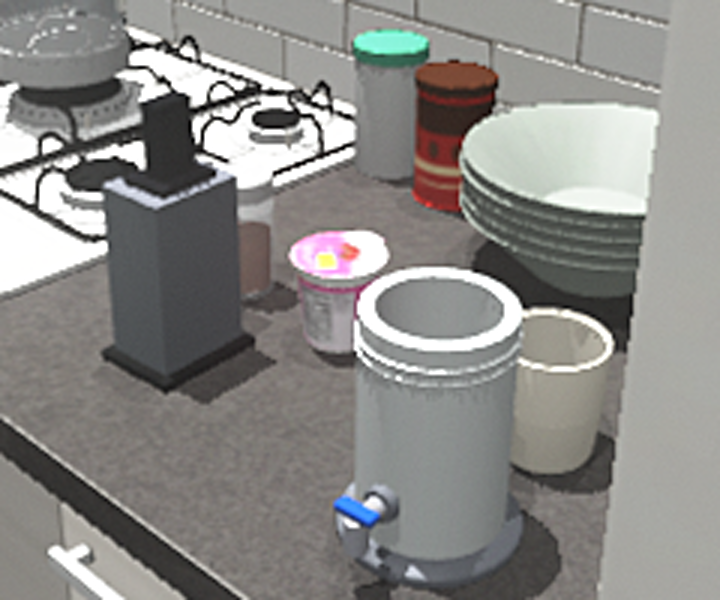

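View pics/t1.png

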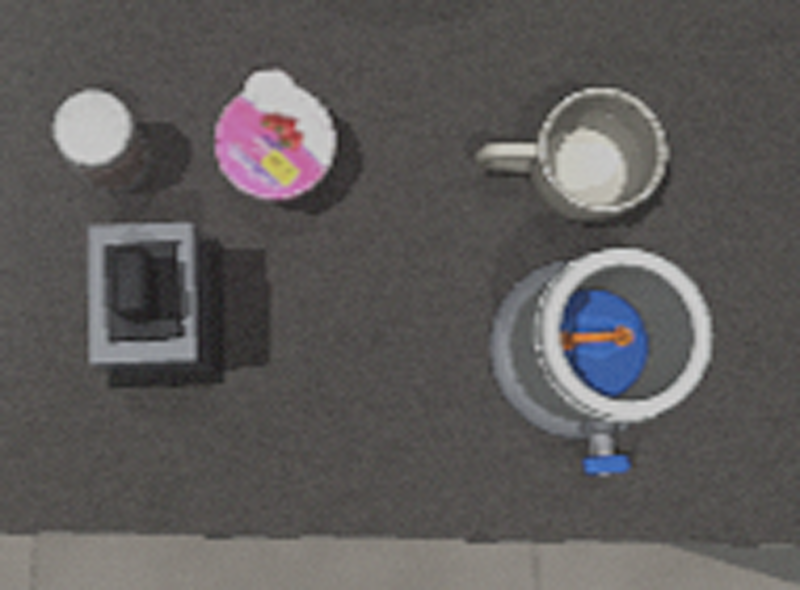

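The hook stands at about (140,290) in the top crop, with the filter's rim at (630,335). The orange loop is visible in the bore at (565–630,340) on the blue top. Next I'll fit these.

```bash
python3 - <<'E'
from h import *
b=np.load('top0.npz');im=b['im'].astype(int);P=np.load('P.npy')
Z=P[...,2]
def near(x,y,r): return np.hypot(P[...,0]-x,P[...,1]-y)<r
# rim
m=(np.abs(Z-.15)<.004)&near(.452,-.35,.065)
q=P[m]; from scipy.optimize import least_squares
f=least_squares(lambda p:np.hypot(q[:,0]-p[0],q[:,1]-p[1])-.0405,[.452,-.35],loss='soft_l1',f_scale=.002)
print('rim',f.x,len(q),q[:,2].mean())
print('rim bbox',q.min(0),q.max(0))
# stand top
m=(np.abs(Z-.138)<.004)&near(.467,-.1,.06); q=P[m]
print('stand',cv2.minAreaRect(q[:,:2].astype(np.float32)*1000),len(q),q.min(0),q.max(0))
# handle top
m=(np.abs(Z-.202)<.006)&near(.467,-.1,.05); q=P[m]
print('handle',cv2.minAreaRect(q[:,:2].astype(np.float32)*1000),len(q),q.mean(0))
m=(np.abs(Z-.144)<.0025)&near(.467,-.1,.05); q=P[m]
print('collar',cv2.minAreaRect(q[:,:2].astype(np.float32)*1000),len(q))
# blue/orange
r,g,bl=im[...,0],im[...,1],im[...,2]
B=(bl>r+50)&(bl>g+30)&near(.452,-.35,.04);q=P[B];print('blue',np.percentile(q[:,2],[5,25,50,75,95]),len(q),q[:,0].min(),q[:,0].max())
O=(r>bl+50)&near(.46,-.34,.06);q=P[O];u=np.argwhere(O);print('orange',len(q));
for a,c in zip(u,q): print(a,c.round(4),im[a[0],a[1]])
E
```

```text
rim [ 0.44654154 -0.35445662] 467 0.1497278363523617
rim bbox [ 0.40334445 -0.39772415  0.14611978] [ 0.49019351 -0.31030585  0.15377101]
stand ((464.4321594238281, -96.5840835571289), (73.45310974121094, 54.97221374511719), 2.2256317138671875) 438 [ 0.42781374 -0.12518162  0.13406793] [ 0.50140173 -0.06798247  0.14198909]
handle ((464.64263916015625, -97.33572387695312), (33.740848541259766, 16.751127243041992), 3.8894805908203125) 123 [ 0.46435174 -0.09757454  0.1983054 ]
collar ((465.8622131347656, -99.1255111694336), (65.67298889160156, 43.42509460449219), 5.819376468658447) 217
blue [0.05107279 0.05279018 0.05367379 0.0545929  0.05629065] 306 0.41737955376097746 0.476925033137476
orange 43
[238 326] [ 0.4534 -0.3667  0.0686] [146  90  71]
[238 327] [ 0.4544 -0.3718  0.0557] [159  95  53]
[238 328] [ 0.4543 -0.374   0.0575] [186 126  76]
[238 329] [ 0.4546 -0.3771  0.0546] [173 132 119]
[239 313] [ 0.451  -0.3361  0.0602] [135 105  83]
[239 314] [ 0.4508 -0.3381  0.0632] [104  67  47]
[239 316] [ 0.4505 -0.342   0.0688] [163  99  61]
[239 317] [ 0.4504 -0.3441  0.0712] [187 112  
[... 1053 characters left out ...]

[240 323] [ 0.4481 -0.3585  0.0728] [180 109  53]
[240 324] [ 0.4479 -0.3604  0.0753] [165 104  57]
[240 325] [ 0.4482 -0.3634  0.0726] [145  89  52]
[240 326] [ 0.4482 -0.3659  0.0722] [154 104  56]
[240 327] [ 0.4489 -0.3701  0.0639] [136  88  52]
[240 328] [ 0.4493 -0.3739  0.0575] [158 102  53]
[240 329] [ 0.4494 -0.3765  0.0566] [177 114  57]
[241 314] [ 0.4459 -0.3379  0.064 ] [111  66  41]
[241 315] [ 0.4458 -0.3402  0.065 ] [109  65  41]
[241 316] [ 0.4465 -0.3443  0.0551] [111  72  56]
[241 327] [ 0.4467 -0.3709  0.0595] [192 126  60]
[241 328] [ 0.447  -0.3742  0.0555] [172 117  61]
[242 314] [ 0.4438 -0.3388  0.0583] [143  79  42]
[242 315] [ 0.444  -0.3419  0.0546] [127  81  60]
```

```bash
cat >> h.py <<'E'
def go(x,y,z,yaw=94,frm=None):
    """units for TCP target, tool straight down, tool y at yaw deg"""
    o=manip.get_obs(); r0=R.from_quat(o['ee_rot'])
    a=np.radians(yaw); Y=np.array([np.cos(a),np.sin(a),0]); Zt=np.array([0,0,-1.]); X=np.cross(Y,Zt)
    t=(r0.inv()*R.from_matrix(np.stack([X,Y,Zt],1))).as_rotvec(degrees=True)/8
    d=r0.inv().apply(np.array([x,y,z])-o['position'])/.05
    print('shift',d.round(3),'turn',t.round(3),'rows>=',round(np.linalg.norm(d)/1.25,1)); 
    print('pos',o['position'].round(4),'F',o['ft_force'].round(2),'clk',round(o['clock'],2),'grip',round(o['grip_width'],3),round(o['grasp_force'],1))
E
python3 -c "
from h import *
go(.35,.30,.30);go(.4645,-.0975,.30)"
```

```text
shift [-4.463 -4.433 -1.094] turn [ 1.000e-03  0.000e+00 -3.056e+00] rows>= 5.1
pos [0.2183 0.5856 0.2453] F [ 0.64 -0.49 -0.41] clk 1.0 grip 1.001 0.0
shift [ -9.386 -11.082  -1.094] turn [ 1.000e-03  0.000e+00 -3.056e+00] rows>= 11.7
pos [0.2183 0.5856 0.2453] F [ 0.64 -0.49 -0.41] clk 1.0 grip 1.001 0.0
```

View pics/top0.png

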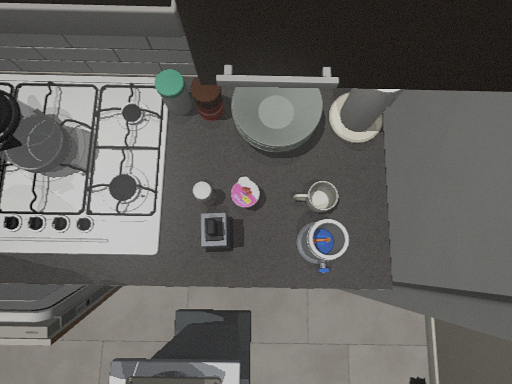

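View pics/scene0.png

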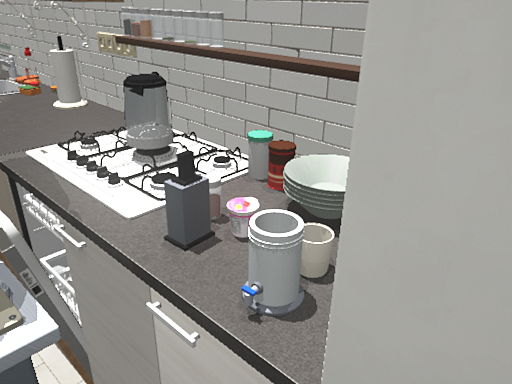

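The top view shows a tall cabinet starting at column 390, about 0.18 m from the filter, so the workspace is otherwise free. Now moving above the hook.

```bash
python3 -m pendant '[[-0.5,-0.5,-1.1,0,0,-0.5,0],[-1.3,-1.3,-1.1,0,0,-1,0],[-2.1,-2.1,-1.1,0,0,-1.5,0],[-2.9,-2.9,-1.1,0,0,-2,0],[-3.7,-3.7,-1.1,0,0,-2.5,0],[-4.5,-4.5,-1.1,0,0,-3.06,0],[-5.2,-5.4,-1.1,0,0,-3.06,0],[-5.9,-6.3,-1.1,0,0,-3.06,0],[-6.6,-7.2,-1.1,0,0,-3.06,0],[-7.3,-8.1,-1.1,0,0,-3.06,0]]' 40; python3 -c "
from h import *
go(.4645,-.0975,.26)"
```

```text
clock: 2.25
position: [0.4191, 0.0768, 0.3006]
ee_rot: [-0.035, 0.999, 0.0, 0.0]
ft_force: [1.1, -0.2, -0.1]
grip_width: 0.499
grasp_force: 0.0
shift [-0.659 -3.542  0.81 ] turn [0.005 0.006 0.005] rows>= 3.0
pos [0.4191 0.0768 0.3006] F [ 1.1  -0.2  -0.06] clk 2.25 grip 0.499 0.0
```

```bash
python3 -m pendant '[[-0.2,-1,0.2,0,0,0,0],[-0.4,-2,0.4,0,0,0,0],[-0.6,-3,0.6,0,0,0,0],[-0.66,-3.54,0.81,0,0,0,0],[-0.66,-3.54,0.81,0,0,0,0],[-0.66,-3.54,0.81,0,0,0,0],[-0.66,-3.54,0.81,0,0,0,0],[-0.66,-3.54,0.81,0,0,0,0],[-0.66,-3.54,0.81,0,0,0,0],[-0.66,-3.54,0.81,0,0,0,0]]' 40; python3 -c "
from h import *
go(.4645,-.097,.176)
im,d=manip.camera('scene');A=cv2.resize(im[40:240,110:310],(600,600));cv2.imwrite('pics/s2.png',A[...,::-1])"
```

```text
clock: 3.5
position: [0.4642, -0.0954, 0.2598]
ee_rot: [-0.035, 0.999, 0.0, 0.0]
ft_force: [-0.7, -0.2, 0.1]
grip_width: 0.501
grasp_force: 0.0
shift [-0.003 -0.032  1.677] turn [0.001 0.001 0.006] rows>= 1.3
pos [ 0.4642 -0.0954  0.2598] F [-0.73 -0.24  0.06] clk 3.5 grip 0.501 0.0
```

View pics/s2.png

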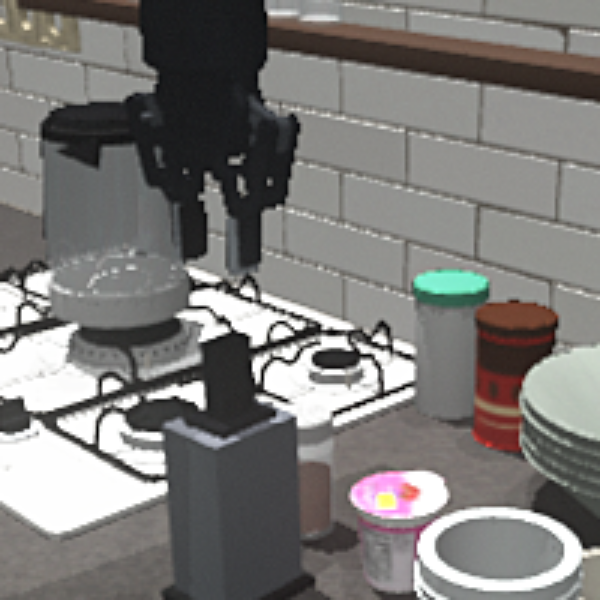

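The open fingers (at 215,230) hang centred above the black handle at (230,380). Now I'll lower and grip.

```bash
python3 -m pendant '[[0,-0.03,0.6,0,0,0,0],[0,-0.03,1.2,0,0,0,0],[0,-0.03,1.6,0,0,0,0],[0,-0.03,1.78,0,0,0,0],[0,-0.03,1.78,0,0,0,0],[0,-0.03,1.78,0,0,0,-0.6],[0,-0.03,1.78,0,0,0,-1],[0,-0.03,1.78,0,0,0,-1],[0,-0.03,1.78,0,0,0,-1],[0,-0.03,1.78,0,0,0,-1]]' 80; python3 -c "
from h import *
go(.4645,-.097,.171)"
```

```text
clock: 4.8
position: [0.4649, -0.0971, 0.1717]
ee_rot: [-0.035, 0.999, 0.0, 0.001]
ft_force: [-0.1, -0.5, 5.9]
grip_width: 0.201
grasp_force: 78.7
shift [0.009 0.003 0.013] turn [0.002 0.012 0.004] rows>= 0.0
pos [ 0.4649 -0.0971  0.1717] F [-0.07 -0.54  5.93] clk 4.8 grip 0.201 78.7
```

```bash
python3 -m pendant '[[0,0,-0.1,0,0,0,-1],[0,0,-0.4,0,0,0,-1],[0,0,-0.8,0,0,0,-1],[0,0,-1.2,0,0,0,-1],[0,0,-1.6,0,0,0,-1],[0,0,-2.1,0,0,0,-1],[0,0,-2.6,0,0,0,-1],[0,0,-3.1,0,0,0,-1],[0,0,-3.5,0,0,0,-1],[0,0,-3.5,0,0,0,-1]]'; python3 - <<'E'
from h import *
go(.4255,-.357,.345)
im,d=manip.camera('scene');A=cv2.resize(im[60:260,100:300],(600,600));cv2.imwrite('pics/s3.png',A[...,::-1])
for n in ['hook_foot','hook_grip','pull_hook']: print(n,manip.tip_of(n,'scene')[:2])
E
```

```text
clock: 6.05
position: [0.4648, -0.0973, 0.3475]
ee_rot: [-0.035, 0.999, 0.0, 0.001]
ft_force: [0.4, 0.1, -2.2]
grip_width: 0.202
grasp_force: 78.1
shift [ 1.148 -5.126  0.045] turn [0.001 0.02  0.003] rows>= 4.2
pos [ 0.4648 -0.0973  0.3475] F [ 0.41  0.15 -2.23] clk 6.05 grip 0.202 78.1
hook_foot [{'pixel': [186.7, 156.5], 'p': 0.66}]
hook_grip [{'pixel': [180.9, 73.3], 'p': 0.57}]
pull_hook [{'pixel': [178.4, 92.1], 'p': 0.6}]
```

View pics/s3.png

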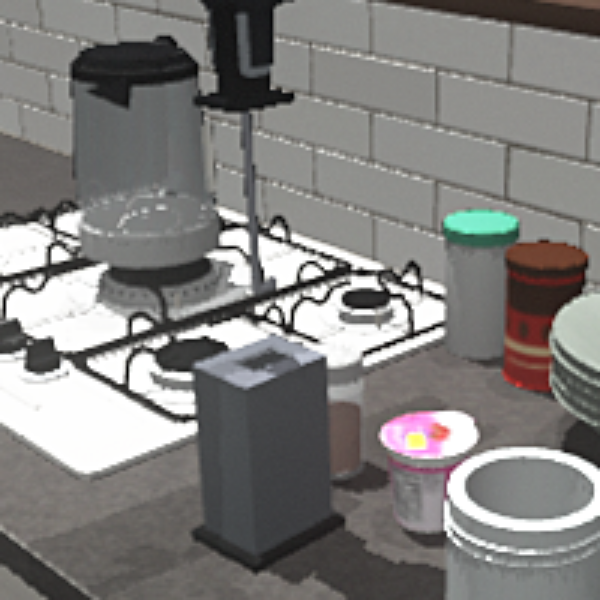

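The hook hangs upright from the gripper, its foot at about (262,285) in the crop, pointing to +x. The stand is empty.

```bash
python3 -m pendant '[[0.1,-0.6,0,0,0,0,-1],[0.25,-1.3,0,0,0,0,-1],[0.4,-2,0,0,0,0,-1],[0.6,-2.7,0,0,0,0,-1],[0.8,-3.4,0,0,0,0,-1],[0.95,-4.1,0,0,0,0,-1],[1.1,-4.8,0,0,0,0,-1],[1.15,-5.14,0,0,0,0,-1],[1.15,-5.14,0,0,0,0,-1],[1.15,-5.14,0,0,0,0,-1]]'; python3 - <<'E'
from h import *
print('lifted foot',atz('scene',(186.7,156.5),.186))
go(.4255,-.3575,.25)
for c in ['scene','top']:
    im,d=manip.camera(c);cv2.imwrite(f'pics/{c}4.png',im[...,::-1]);np.savez(c+'4.npz',im=im,d=d)
    for n in ['hook_foot','mouth']:
        for r in manip.tip_of(n,c)[:1]: print(c,n,np.round(r['pixel'],1),round(r['p'],2),atz(c,r['pixel'],.1833 if n=='hook_foot' else .15).round(4))
A=np.load('scene4.npz')['im'][130:290,180:360];B=np.load('top4.npz')['im'][180:290,240:364]
cv2.imwrite('pics/c4.png',np.hstack([cv2.resize(A,(400,356)),cv2.resize(B,(400,356))])[...,::-1])
E
```

```text
clock: 7.5
position: [0.4253, -0.3566, 0.3453]
ee_rot: [-0.036, 0.999, 0.0, -0.0]
ft_force: [0.4, 0.3, -1.7]
grip_width: 0.203
grasp_force: 78.3
lifted foot [ 0.47198883 -0.09190891  0.186     ]
shift [-0.005 -0.02   1.906] turn [ 0.006 -0.005  0.009] rows>= 1.5
pos [ 0.4253 -0.3566  0.3453] F [ 0.42  0.32 -1.69] clk 7.5 grip 0.203 78.3
scene hook_foot [270.5 204.4] 0.73 [ 0.4373 -0.3488  0.1833]
scene mouth [275.2 221.2] 0.76 [ 0.4468 -0.3522  0.15  ]
top mouth [324.6 237.4] 0.65 [ 0.4486 -0.3473  0.15  ]
```

View pics/c4.png

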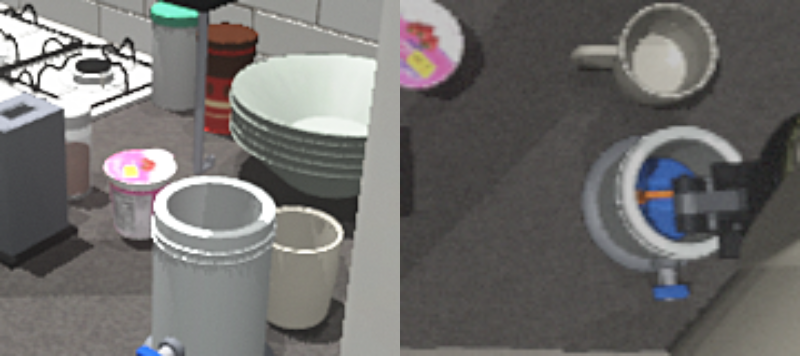

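```bash
python3 - <<'E'
from h import *
a=np.load('scene4.npz');P=cloud('scene',a['d'])
m=(np.hypot(P[...,0]-.43,P[...,1]+.355)<.035)&(P[...,2]>.175)&(P[...,2]<.29)
q=P[m]
for lo in np.arange(.175,.3,.01):
    s=q[(q[:,2]>=lo)&(q[:,2]<lo+.01)]
    if len(s): print(round(lo,3),len(s),np.median(s,0).round(4),s.min(0).round(3),s.max(0).round(3))
# check rim in this camera
m=(np.abs(P[...,2]-.15)<.003)&(np.hypot(P[...,0]-.4465,P[...,1]+.3545)<.055);q=P[m]
from scipy.optimize import least_squares
print(least_squares(lambda p:np.hypot(q[:,0]-p[0],q[:,1]-p[1])-.0405,[.447,-.354],loss='soft_l1',f_scale=.002).x)
E
```

```text
0.175 3 [ 0.4272 -0.3557  0.1837] [ 0.423 -0.357  0.184] [ 0.44  -0.354  0.184]
0.185 56 [ 0.4274 -0.3569  0.1896] [ 0.42  -0.359  0.185] [ 0.44  -0.352  0.195]
0.195 23 [ 0.4228 -0.3572  0.1998] [ 0.42  -0.359  0.195] [ 0.425 -0.353  0.205]
0.205 25 [ 0.4218 -0.3572  0.2105] [ 0.42  -0.358  0.205] [ 0.428 -0.354  0.215]
0.215 28 [ 0.4223 -0.3569  0.2199] [ 0.42  -0.359  0.215] [ 0.427 -0.353  0.225]
0.225 28 [ 0.422  -0.3571  0.2303] [ 0.42  -0.359  0.226] [ 0.426 -0.353  0.235]
0.235 29 [ 0.4223 -0.3569  0.2391] [ 0.42  -0.359  0.235] [ 0.425 -0.351  0.245]
0.245 25 [ 0.4218 -0.3571  0.25  ] [ 0.421 -0.359  0.245] [ 0.426 -0.354  0.255]
0.255 31 [ 0.4226 -0.357   0.2602] [ 0.42  -0.359  0.255] [ 0.428 -0.353  0.265]
0.265 30 [ 0.4223 -0.3569  0.27  ] [ 0.42  -0.359  0.265] [ 0.426 -0.353  0.275]
0.275 34 [ 0.4221 -0.3573  0.2796] [ 0.421 -0.36   0.275] [ 0.425 -0.352  0.285]
0.285 15 [ 0.4227 -0.3567  0.2873] [ 0.42  -0.359  0.285] [ 0.424 -0.351  0.29 ]
[ 0.44466644 -0.35513614]
```

```bash
python3 -m pendant '[[0.04,0,0,0,0,0,-1],[0.09,0,0.2,0,0,0,-1],[0.09,0,0.5,0,0,0,-1],[0.09,0,0.8,0,0,0,-1],[0.09,0,1.1,0,0,0,-1],[0.09,0,1.4,0,0,0,-1],[0.09,0,1.7,0,0,0,-1],[0.09,0,2,0,0,0,-1],[0.09,0,2.14,0,0,0,-1],[0.09,0,2.14,0,0,0,-1]]'; python3 -c "
from h import *
go(.421,-.357,.2202)"
```

```text
clock: 9.05
position: [0.4204, -0.3577, 0.2384]
ee_rot: [-0.035, 0.999, 0.0, -0.0]
ft_force: [0.0, -0.2, -2.2]
grip_width: 0.202
grasp_force: 78.3
shift [-0.012  0.014  0.364] turn [ 0.002 -0.004  0.004] rows>= 0.3
pos [ 0.4204 -0.3577  0.2384] F [ 0.03 -0.24 -2.17] clk 9.05 grip 0.202 78.3
```

```bash
python3 -m pendant '[[0,0,0.06,0,0,0,-1],[0,0,0.12,0,0,0,-1],[0,0,0.18,0,0,0,-1],[0,0,0.24,0,0,0,-1],[0,0,0.28,0,0,0,-1],[0,0,0.32,0,0,0,-1],[0,0,0.34,0,0,0,-1],[0,0,0.36,0,0,0,-1],[0,0,0.36,0,0,0,-1],[0,0,0.36,0,0,0,-1]]'
python3 -m pendant '[[0,0,0.01,0,0,0,-1],[0,0,0.02,0,0,0,-1],[0,0,0.03,0,0,0,-1],[0,0,0.04,0,0,0,-1],[0,0,0.04,0,0,0,-1],[0,0,0.04,0,0,0,-1],[0,0,0.04,0,0,0,-1],[0,0,0.04,0,0,0,-1],[0,0,0.04,0,0,0,-1],[0,0,0.04,0,0,0,-1]]'
```

```text
clock: 10.3
position: [0.4206, -0.3578, 0.2208]
ee_rot: [-0.035, 0.999, 0.0, 0.0]
ft_force: [-0.1, -0.5, -2.7]
grip_width: 0.193
grasp_force: 78.3
clock: 11.55
position: [0.4206, -0.3578, 0.2188]
ee_rot: [-0.035, 0.999, 0.0, 0.0]
ft_force: [-0.0, -0.5, -1.7]
grip_width: 0.197
grasp_force: 78.3
```

```bash
python3 -m pendant '[[0,0,0.01,0,0,0,-1],[0,0,0.02,0,0,0,-1],[0,0,0.03,0,0,0,-1],[0,0,0.04,0,0,0,-1],[0,0,0.04,0,0,0,-1],[0,0,0.04,0,0,0,-1],[0,0,0.04,0,0,0,-1],[0,0,0.04,0,0,0,-1],[0,0,0.04,0,0,0,-1],[0,0,0.04,0,0,0,-1]]'
```

```text
clock: 12.8
position: [0.4206, -0.3578, 0.2167]
ee_rot: [-0.035, 0.999, 0.0, -0.0]
ft_force: [-0.4, 0.5, -1.4]
grip_width: 0.202
grasp_force: 78.3
```

```bash
python3 -m pendant '[[0,0,0.01,0,0,0,-1],[0,0,0.02,0,0,0,-1],[0,0,0.03,0,0,0,-1],[0,0,0.03,0,0,0,-1],[0,0,0.03,0,0,0,-1],[0,0,0.03,0,0,0,-1],[0,0,0.03,0,0,0,-1],[0,0,0.03,0,0,0,-1],[0,0,0.03,0,0,0,-1],[0,0,0.03,0,0,0,-1]]'
```

```text
clock: 14.05
position: [0.4206, -0.3578, 0.2153]
ee_rot: [-0.035, 0.999, 0.0, 0.0]
ft_force: [-0.2, 0.6, -0.3]
grip_width: 0.201
grasp_force: 78.5
```

```bash
python3 -m pendant '[[0,0,0.005,0,0,0,-1],[0,0,0.01,0,0,0,-1],[0,0,0.015,0,0,0,-1],[0,0,0.02,0,0,0,-1],[0,0,0.02,0,0,0,-1],[0,0,0.02,0,0,0,-1],[0,0,0.02,0,0,0,-1],[0,0,0.02,0,0,0,-1],[0,0,0.02,0,0,0,-1],[0,0,0.02,0,0,0,-1]]'
```

```text
clock: 15.3
position: [0.4206, -0.3578, 0.2143]
ee_rot: [-0.035, 0.999, -0.0, 0.0]
ft_force: [-0.8, -0.4, 4.2]
grip_width: 0.197
grasp_force: 79.1
```

```bash
python3 -m pendant '[[0,0,-0.04,0,0,0,-1],[0,0,-0.08,0,0,0,-1],[0,0,-0.08,0,0,0,-1],[-0.08,0,-0.08,0,0,0,-1],[-0.16,0,-0.08,0,0,0,-1],[-0.24,0,-0.08,0,0,0,-1],[-0.32,0,-0.08,0,0,0,-1],[-0.38,0,-0.08,0,0,0,-1],[-0.38,0,-0.08,0,0,0,-1],[-0.38,0,-0.08,0,0,0,-1]]'
```

```text
clock: 16.55
position: [0.4394, -0.3565, 0.2182]
ee_rot: [-0.035, 0.999, 0.0, -0.0]
ft_force: [0.6, -0.5, -0.7]
grip_width: 0.201
grasp_force: 78.4
```

```bash
python3 -m pendant '[[-0.01,0,0,0,0,0,-1],[-0.02,0,0,0,0,0,-1],[-0.03,0,0,0,0,0,-1],[-0.03,0,0,0,0,0,-1],[-0.03,0,0,0,0,0,-1],[-0.03,0,0,0,0,0,-1],[-0.03,0,0,0,0,0,-1],[-0.03,0,0,0,0,0,-1],[-0.03,0,0,0,0,0,-1],[-0.03,0,0,0,0,0,-1]]'
```

```text
clock: 17.8
position: [0.441, -0.3563, 0.2183]
ee_rot: [-0.035, 0.999, 0.0, 0.0]
ft_force: [0.3, -0.3, -1.6]
grip_width: 0.204
grasp_force: 78.4
```

```bash
python3 -m pendant '[[0,0,-0.02,0,0,0,-1],[0,0,-0.04,0,0,0,-1],[0,0,-0.06,0,0,0,-1],[0,0,-0.08,0,0,0,-1],[0,0,-0.1,0,0,0,-1],[0,0,-0.12,0,0,0,-1],[0,0,-0.13,0,0,0,-1],[0,0,-0.13,0,0,0,-1],[0,0,-0.13,0,0,0,-1],[0,0,-0.13,0,0,0,-1]]'
```

```text
clock: 19.05
position: [0.441, -0.3563, 0.2247]
ee_rot: [-0.035, 0.999, 0.0, -0.0]
ft_force: [-0.1, 0.2, -2.3]
grip_width: 0.198
grasp_force: 78.4
```

```bash
python3 -m pendant '[[0,0,-0.005,0,0,0,-1],[0,0,-0.01,0,0,0,-1],[0,0,-0.015,0,0,0,-1],[0,0,-0.02,0,0,0,-1],[0,0,-0.025,0,0,0,-1],[0,0,-0.03,0,0,0,-1],[0,0,-0.03,0,0,0,-1],[0,0,-0.03,0,0,0,-1],[0,0,-0.03,0,0,0,-1],[0,0,-0.03,0,0,0,-1]]'
```

```text
clock: 20.3
position: [0.441, -0.3563, 0.2262]
ee_rot: [-0.035, 0.999, 0.0, -0.0]
ft_force: [0.3, -0.0, -8.2]
grip_width: 0.201
grasp_force: 78.0
```

Caught: the pull has built to about 6 N. Now drawing up slowly.

```bash
python3 -m pendant '[[0,0,-0.02,0,0,0,-1],[0,0,-0.05,0,0,0,-1],[0,0,-0.1,0,0,0,-1],[0,0,-0.15,0,0,0,-1],[0,0,-0.2,0,0,0,-1],[0,0,-0.25,0,0,0,-1],[0,0,-0.3,0,0,0,-1],[0,0,-0.35,0,0,0,-1],[0,0,-0.4,0,0,0,-1],[0,0,-0.45,0,0,0,-1]]'
```

```text
clock: 21.55
position: [0.441, -0.3563, 0.249]
ee_rot: [-0.035, 0.999, 0.0, 0.0]
ft_force: [0.9, -0.0, -11.0]
grip_width: 0.201
grasp_force: 78.2
```

```bash
python3 -m pendant '[[0,0,-0.06,0,0,0,-1],[0,0,-0.12,0,0,0,-1],[0,0,-0.18,0,0,0,-1],[0,0,-0.24,0,0,0,-1],[0,0,-0.3,0,0,0,-1],[0,0,-0.36,0,0,0,-1],[0,0,-0.42,0,0,0,-1],[0,0,-0.48,0,0,0,-1],[0,0,-0.54,0,0,0,-1],[0,0,-0.6,0,0,0,-1]]'
```

```text
clock: 22.8
position: [0.441, -0.3563, 0.2789]
ee_rot: [-0.035, 0.999, 0.0, -0.0]
ft_force: [-0.4, -0.4, -10.5]
grip_width: 0.199
grasp_force: 78.2
```

```bash
python3 -m pendant '[[0,0,-0.05,0,0,0,-1],[0,0,-0.1,0,0,0,-1],[0,0,-0.15,0,0,0,-1],[0,0,-0.2,0,0,0,-1],[0,0,-0.25,0,0,0,-1],[0,0,-0.3,0,0,0,-1],[0,0,-0.33,0,0,0,-1],[0,0,-0.36,0,0,0,-1],[0,0,-0.38,0,0,0,-1],[0,0,-0.38,0,0,0,-1]]'
```

```text
clock: 24.05
position: [0.441, -0.3564, 0.2978]
ee_rot: [-0.035, 0.999, 0.0, 0.0]
ft_force: [0.5, 0.5, -10.2]
grip_width: 0.202
grasp_force: 78.3
```

```bash
python3 -m pendant '[[0,0,-0.02,0,0,0,-1],[0,0,-0.04,0,0,0,-1],[0,0,-0.06,0,0,0,-1],[0,0,-0.08,0,0,0,-1],[0,0,-0.1,0,0,0,-1],[0,0,-0.12,0,0,0,-1],[0,0,-0.13,0,0,0,-1],[0,0,-0.14,0,0,0,-1],[0,0,-0.14,0,0,0,-1],[0,0,-0.14,0,0,0,-1]]'
```

```text
clock: 25.3
position: [0.441, -0.3563, 0.3048]
ee_rot: [-0.035, 0.999, 0.0, 0.0]
ft_force: [-0.2, 0.5, -10.3]
grip_width: 0.198
grasp_force: 78.3
```

```bash
python3 -m pendant '[[0,0,-0.005,0,0,0,-1],[0,0,-0.01,0,0,0,-1],[0,0,-0.015,0,0,0,-1],[0,0,-0.02,0,0,0,-1],[0,0,-0.02,0,0,0,-1],[0,0,-0.02,0,0,0,-1],[0,0,-0.02,0,0,0,-1],[0,0,-0.02,0,0,0,-1],[0,0,-0.02,0,0,0,-1],[0,0,-0.02,0,0,0,-1]]'
```

```text
clock: 26.55
position: [0.441, -0.3563, 0.3058]
ee_rot: [-0.035, 0.999, 0.0, 0.0]
ft_force: [-0.2, -0.5, -9.0]
grip_width: 0.205
grasp_force: 78.3
```

```bash
python3 -m pendant '[[0,0,-0.005,0,0,0,-1],[0,0,-0.01,0,0,0,-1],[0,0,-0.015,0,0,0,-1],[0,0,-0.02,0,0,0,-1],[0,0,-0.025,0,0,0,-1],[0,0,-0.03,0,0,0,-1],[0,0,-0.03,0,0,0,-1],[0,0,-0.03,0,0,0,-1],[0,0,-0.03,0,0,0,-1],[0,0,-0.03,0,0,0,-1]]'
```

```text
clock: 27.8
position: [0.441, -0.3563, 0.3072]
ee_rot: [-0.035, 0.999, 0.0, -0.0]
ft_force: [0.6, -0.4, -12.8]
grip_width: 0.203
grasp_force: 78.2
```

```bash
python3 -m pendant '[[0,0,-0.005,0,0,0,-1],[0,0,-0.01,0,0,0,-1],[0,0,-0.01,0,0,0,-1],[0,0,-0.01,0,0,0,-1],[0,0,-0.01,0,0,0,-1],[0,0,-0.01,0,0,0,-1],[0,0,-0.01,0,0,0,-1],[0,0,-0.01,0,0,0,-1],[0,0,-0.01,0,0,0,-1],[0,0,-0.01,0,0,0,-1]]'
```

```text
clock: 29.05
position: [0.441, -0.3563, 0.3077]
ee_rot: [-0.035, 0.999, 0.0, -0.0]
ft_force: [-0.1, -0.0, -14.9]
grip_width: 0.199
grasp_force: 78.2
```

```bash
python3 -m pendant '[[0,0,0.04,0,0,0,-1],[0,0,0.08,0,0,0,-1],[0,0,0.12,0,0,0,-1],[0,0,0.15,0,0,0,-1],[0,0,0.18,0,0,0,-1],[0,0,0.188,0,0,0,-1],[0,0,0.188,0,0,0,-1],[0,0,0.188,0,0,0,-1],[0,0,0.188,0,0,0,-1],[0,0,0.188,0,0,0,-1]]'
```

```text
clock: 30.3
position: [0.4411, -0.3563, 0.2984]
ee_rot: [-0.035, 0.999, 0.0, 0.0]
ft_force: [-0.2, 1.2, -1.2]
grip_width: 0.201
grasp_force: 79.8
```

```bash
python3 -m pendant '[[0.03,0,0,0,0,0,-1],[0.08,0,0,0,0,0,-1],[0.14,0,0,0,0,0,-1],[0.2,0,0,0,0,0,-1],[0.26,0,0,0,0,0,-1],[0.32,0,0,0,0,0,-1],[0.38,0,0,0,0,0,-1],[0.41,0,0,0,0,0,-1],[0.41,0,0,0,0,0,-1],[0.41,0,0,0,0,0,-1]]'
```

```text
clock: 31.55
position: [0.4207, -0.3577, 0.2983]
ee_rot: [-0.035, 0.999, 0.0, 0.0]
ft_force: [0.0, 0.0, -1.8]
grip_width: 0.199
grasp_force: 79.8
```

```bash
python3 -m pendant '[[0,0,-0.06,0,0,0,-1],[0,0,-0.14,0,0,0,-1],[0,0,-0.24,0,0,0,-1],[0,0,-0.36,0,0,0,-1],[0,0,-0.5,0,0,0,-1],[0,0,-0.65,0,0,0,-1],[0,0,-0.8,0,0,0,-1],[0,0,-0.95,0,0,0,-1],[0,0,-1.1,0,0,0,-1],[0,0,-1.1,0,0,0,-1]]'; python3 -c "
from h import *
go(.4649,-.0971,.348)"
```

```text
clock: 32.8
position: [0.4207, -0.358, 0.3539]
ee_rot: [-0.035, 0.999, -0.0, 0.0]
ft_force: [-0.6, 0.3, -1.7]
grip_width: 0.2
grasp_force: 79.8
shift [-1.249  5.142  0.118] turn [-0.003  0.005  0.004] rows>= 4.2
pos [ 0.4207 -0.358   0.3539] F [-0.65  0.27 -1.75] clk 32.8 grip 0.2 79.8
```

```bash
python3 -m pendant '[[-0.1,0.4,0,0,0,0,-1],[-0.25,1.1,0,0,0,0,-1],[-0.4,1.8,0,0,0,0,-1],[-0.6,2.5,0,0,0,0,-1],[-0.8,3.2,0,0,0,0,-1],[-1,3.9,0,0,0,0,-1],[-1.15,4.6,0,0,0,0,-1],[-1.25,5.14,0.1,0,0,0,-1],[-1.25,5.14,0.1,0,0,0,-1],[-1.25,5.14,0.1,0,0,0,-1]]'; python3 - <<'E'
from h import *
go(.4649,-.0971,.172)
im,d=manip.camera('top');P=cloud('top',d);b=im.astype(int)
m=(b[...,2]>b[...,0]+50)&(b[...,2]>b[...,1]+30)&(np.hypot(P[...,0]-.4465,P[...,1]+.3545)<.034);print('blue z',np.median(P[m],0),m.sum())
im,d=manip.camera('scene');P=cloud('scene',d)
m=(np.hypot(P[...,0]-.465,P[...,1]+.097)<.025)&(P[...,2]>.21)&(P[...,2]<.28);q=P[m];print('shaft surf',len(q),np.median(q[q[:,2]<.24],0),np.median(q[q[:,2]>.25],0))
m=(np.hypot(P[...,0]-.465,P[...,1]+.097)<.025)&(P[...,2]>.155)&(P[...,2]<.3);print('minz',np.sort(P[m][:,2])[:4])
E
```

```text
clock: 34.05
position: [0.4647, -0.0978, 0.3483]
ee_rot: [-0.035, 0.999, -0.0, -0.0]
ft_force: [-0.0, -0.4, -1.5]
grip_width: 0.199
grasp_force: 79.8
shift [-0.006  0.014  3.526] turn [-0.001 -0.001 -0.001] rows>= 2.8
pos [ 0.4647 -0.0978  0.3483] F [-0.03 -0.36 -1.46] clk 34.05 grip 0.199 79.8
blue z [ 0.44359621 -0.35527086  0.13366737] 552
shaft surf 126 [ 0.46199111 -0.09881665  0.22682016] [ 0.46197118 -0.09887238  0.26689316]
minz [0.18613559 0.18645817 0.18723787 0.18797836]
```

The blue top now lies at z = 0.1337, up 80 mm, and the hook is still straight in the grip. Lowering it into the stand.

```bash
python3 -m pendant '[[0,0.014,0.2,0,0,0,-1],[0,0.014,0.5,0,0,0,-1],[0,0.014,0.75,0,0,0,-1],[0,0.014,0.95,0,0,0,-1],[0,0.014,1.1,0,0,0,-1],[0,0.014,1.25,0,0,0,-1],[0,0.014,1.4,0,0,0,-1],[0,0.014,1.6,0,0,0,-1],[0,0.014,1.8,0,0,0,-1],[0,0.014,1.8,0,0,0,-1]]'
```

```text
clock: 35.4
position: [0.4643, -0.0963, 0.2575]
ee_rot: [-0.035, 0.999, -0.0, -0.001]
ft_force: [-0.3, 0.6, -1.8]
grip_width: 0.199
grasp_force: 79.8
```

```bash
python3 -m pendant '[[0,0,0.2,0,0,0,-1],[0,0,0.4,0,0,0,-1],[0,0,0.65,0,0,0,-1],[0,0,0.9,0,0,0,-1],[0,0,1.1,0,0,0,-1],[0,0,1.3,0,0,0,-1],[0,0,1.5,0,0,0,-1],[0,0,1.6,0,0,0,-1],[0,0,1.66,0,0,0,-1],[0,0,1.66,0,0,0,-1]]'
```

```text
clock: 36.65
position: [0.4648, -0.0963, 0.1754]
ee_rot: [-0.035, 0.999, 0.0, 0.0]
ft_force: [-1.2, 0.4, -1.4]
grip_width: 0.202
grasp_force: 79.8
```

```bash
python3 -m pendant '[[0,0,0.03,0,0,0,-1],[0,0,0.05,0,0,0,-1],[0,0,0.065,0,0,0,-1],[0,0,0.075,0,0,0,-1],[0,0,0.075,0,0,0,-1],[0,0,0.075,0,0,0,-1],[0,0,0.075,0,0,0,-0.4],[0,0,0.075,0,0,0,-0.2],[0,0,0.075,0,0,0,0],[0,0,0.075,0,0,0,0]]'
```

```text
clock: 37.9
position: [0.4648, -0.0963, 0.1716]
ee_rot: [-0.035, 0.999, 0.0, 0.0]
ft_force: [0.0, -1.0, 0.5]
grip_width: 0.505
grasp_force: 0.0
```

```bash
python3 -m pendant '[[0,0,-0.1,0,0,0,0],[0,0,-0.3,0,0,0,0],[0,0,-0.6,0,0,0,0],[0,0,-1,0,0,0,0],[0,0,-1.5,0,0,0,0],[0,0,-2,0,0,0,0],[0,0,-2.5,0,0,0,0],[0,0,-3,0,0,0,0],[0,0,-3,0,0,0,0],[0,0,-3,0,0,0,0]]'; python3 - <<'E'
from h import *
im,d=manip.camera('scene');P=cloud('scene',d);print(manip.get_obs()['clock'])
m=(np.hypot(P[...,0]-.465,P[...,1]+.097)<.025)&(P[...,2]>.15)&(P[...,2]<.23);print('handle top',P[m][:,2].max())
A=cv2.resize(im[60:260,110:370],(780,600));cv2.imwrite('pics/s5.png',A[...,::-1])
E
```

```text
clock: 39.15
position: [0.4646, -0.0964, 0.3215]
ee_rot: [-0.035, 0.999, 0.0, -0.0]
ft_force: [-0.2, 0.3, -0.2]
grip_width: 0.498
grasp_force: 0.0
39.2
handle top 0.19967443373795557
```

View pics/s5.png

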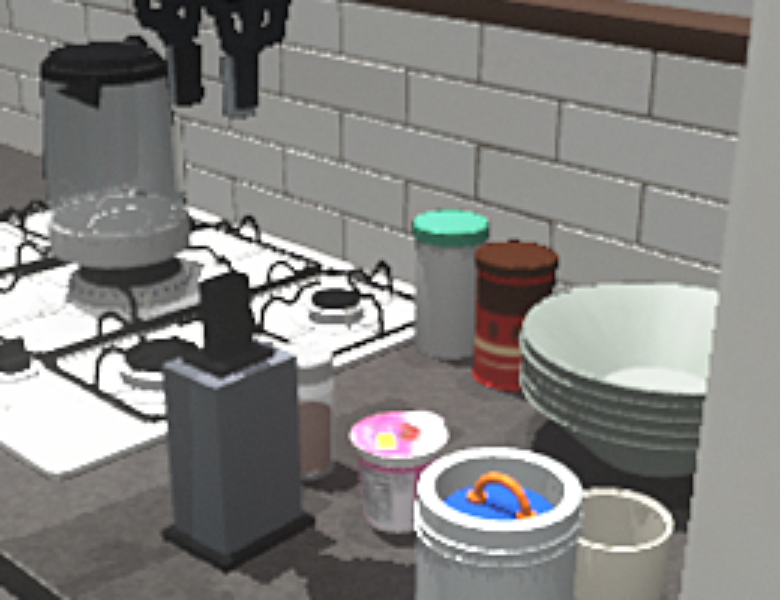

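The hook hangs upright in its stand, with its handle at (228,320). The cartridge is up, its loop at (503,490), and the gripper is clear of everything.

```bash
python3 -c "
from workcell import manip
print(manip.hand_in())"
```

```text
the job is handed in; nothing more can be done
None
```

The cartridge is drawn up 80 mm to its stop, the pull hook hangs upright in its stand again, and I handed the job in at about 39 s; the verdict was not shown.

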